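# Load a stone blank into the bench polisher

## Task

Press the polisher's red button so that its tray pops out, lay the amber stone flat in the tray and let go, then push the tray home until it clicks and stays in by itself. With the tray clicked home, turn the brass thumbscrew clockwise until it seats: stop snug when it resists firmly, without wrenching it. Do not ram the tray, and leave the green stone, the jar and the bowl where they are.

Things in the scene. Friction and masses are not known exactly. Their poses are not given: they have to be found in the camera images.
- polisher: Blue metal bench polisher, fixed to the bench: a box 200 mm deep (its x), 240 mm wide (its y), 85 mm high, turned about the vertical. Origin at the centre of its underside; the tray comes out of its front, the -x side, towards the robot. On its flat top: the red button at (0, +75 mm) and the brass thumbscrew at (0, -75 mm).
- tray: Sprung tray, slides along the polisher's -x; origin at the polisher's when home, 85 mm to -x when popped out. It goes 4 mm past home to a hard stop. A spring pushes it out: 5.5 N at home, 2.5 N when out, plus 16 N per m/s of speed. The latch adds to this in the last 25 mm: 7 to 11 N are needed shortly before it clicks, at home and no earlier. So push on until the hard stop is felt, then draw back.
- release (a joint): How far the red button is pressed: 0 = up, 0.010 m = fully down. Its spring needs 1.5 N to start and 4.5 N fully down, and the latch's friction adds up to 4 N; the latch lets go at about 6 to 7 mm. As the tray is pushed in, the latch draws the button down and lets it jump up again at the click.
- release_top (a point): Centre of the top face of the red button, diameter 28 mm, which stands 17 mm above the polisher's top when up; pressed straight down.
- tray_floor (a point): Centre of the tray's inner floor; moves with the tray, axes as the polisher's. The grey tray's inside is 75 mm along x and 122 mm along y between side walls; side and rear walls rise 29 mm above the floor, the front plate 48 mm. The floor is 16 mm above the bench.
- tray_face (a point): On the outer (-x) face of the tray's front plate, half-way along its width and 50 mm above the bench: where to push, towards the polisher's +x. The aluminium plate is 12 mm thick, 180 mm wide (y) and spans 10 to 64 mm above the bench; when home it stands 12 mm proud of the polisher's front (this point at x = -112 mm in the polisher's frame).
- thumbscrew: Knurled brass thumbscrew, upright axis. Origin on its axis at the polisher's top; its round head, 30 mm in diameter, spans 10 to 30 mm above. A black line on top points along its x. Clockwise from above tightens. Turns freely (0.04 N m), without rising or sinking, for 0.4 to 1.5 rad, then seats, at an angle that differs every time and cannot be seen.
- thumbscrew_grip (a point): On the thumbscrew's axis, half-way up its head (105 mm above the bench). Once it seats, its resisting torque rises steeply, by about 1.3 N m per rad: snug is 0.15 to 0.25 N m, above 0.5 N m is wrenched. When let go it stays seated.
- amber_stone_center (a point): Centre of the amber stone blank, loose on the bench: a slab 50 mm (its x) by 30 mm (its y) by 18 mm high, about 73 g.
- green_stone_center (a point): Centre of a dark green stone blank of the same size. Leave it.
- jar_center (a point): Half-way up an amber glass jar with a steel lid, 52 mm in diameter, 75 mm high. Leave it.
- bowl_center (a point): Half-way up a terracotta bowl, 120 mm in diameter, 45 mm high. Leave it.
Not all that is in view belongs to the job. Several things look just like the part that bears amber_stone_center: the one meant starts nearest to the robot's base.

How it is judged:
By the outcome, as a careful person would: the job done as asked, in the order asked, and still so for the second after the job is handed in, with the robot touching nothing.
It also fails if it takes over 72 s, if anything falls off the work surface, if the arm or the gripper's body presses on something with over 40 N, if the wrist force passes 120 N, or if a joint passes its speed limit or range.

## Robot

A 6-joint arm with a two-finger parallel gripper is mounted at the origin on the work surface. World frame = base frame: x ahead of the robot, y to its left, z up, the work surface at z = 0. Lengths are in mm, angles in rad, forces in N, time in s.
With the tool pointing down it reaches from about 350 to 975 mm from the base axis. Payload 7.1 kg.
Tool frame: the origin (TCP) lies at the very end of the fingers, on their centre line; the grasp point (between the pads) lies 19 mm behind it; z points along the fingers, y is the line along which they close (so a half turn about z gives the same grasp; the last joint's range is limited). The gripper opens to 88 mm and grips with 3 to 60 N. Pads are 20 mm wide; open, the fingers measure 115 mm over their backs; the gripper's body (75 mm by 178 mm) begins 61 mm behind the grasp point.
Start: joints at [1.251, 0.423, 1.63, -0, 1.089, -0.019], TCP at [185.146, 596.93, 222.675] pointing down, gripper open.
Joint ranges: [-3, 3], [-0.9, 2.11], [0.09, 2.58], [-1.31, 4.45], [0.11, 2.69], [-2.54, 2.54]. Speed limits (rad/s): [2.39, 2.39, 3.01, 3.14, 3.14, 3.14].

## Interface

Orientations are given as a rotation vector (axis times angle).
In Python, from workcell import ctrl gives the robot as it stands. The module is installed in compiled form; this text tells all that it offers.
- The arm moves only by the shell command python3 -m inch 'ROWS'. ROWS is JSON, a list of rows, each a list of 7 numbers: the shift along the tool's x, y, z scaled (see below), then the turn, a rotation vector about the tool's x, y, z scaled (see below), then the closure, from -1 (fully open) to 1 (shut). In form: [[tx, ty, tz, wx, wy, wz, hand], ...]. A call has 1 to 10 rows; each row is the pose to reach, as a shift and turn from the pose commanded when the call began, along the tool's axes at that moment; what a row does not reach only later rows make up. The controller multiplies each number of a shift by 0.15 m and each number of a turn by pi/4 rad. A row lasts 1/8 s, in which the tool goes at most 62.5 mm and 10.7 degrees, less where a joint would pass 70% of its speed; a pose out of reach is approached as far as the arm can. A call with a number of a shift or a turn outside -1 to 1 is refused whole. A call with a gripper value outside its range is refused whole. The fingers move at their own pace and stop on an object; the grip force is fixed at half the most. Time passes only in rows, so rows that repeat a pose let the fingers close. It gives the time, the measured TCP pose, the force, the opening and the grip force at its end, in the units of the state.
- ctrl.get_obs(): the state, without advancing time (a new reading comes with each control period).
- ctrl.get_image(name): name is "side" or "top" or "wrist"; returns the picture (400x640x3 uint8, red, green, blue); there is no depth.
- ctrl.camera_params(name): a dict with "vfov" (degrees; the focal length in pixels is half the picture's height over the tangent of half this angle, whatever the lens; pixels are square), "cx", "cy" (the principal point, pixels), "eye" and "attitude" of the camera in the world; the wrist camera has in their place "tool_from_camera" (4x4, takes a point from camera to tool coordinates, whose origin is the TCP and whose axes are the flange's). Camera axes: x right, y up, looking along -z (the intrinsics and any distortion apply to the point x, -y, -z); pixel columns grow to the right and rows downward; lengths in mm; the calibration is good to about 2 mm. A picture is of the moment at which its call begins: read the wrist's pose just before it. camera_params takes no time and is no camera call.
- ctrl.close_job(): hands the job in; it is judged then, once.
The state is a dict: "t": time; "qpos": joint angles; "qvel": joint speeds; "joint_torque": joint torques, N m; "ee_pos": TCP position; "orientation": TCP orientation; "ft_force": force on the tool from outside, world axes, zero at the start; "moment": the same for the moment, N m; "width": finger opening in mm; "grasp_force": force on a finger pad.
Only numpy, scipy, OpenCV 4.12 (cv2) and the standard library are available. Lean on these libraries where they do the work, as an engineer would, in place of code of your own. Each camera call takes 0.05 s, during which the arm holds its last target. There are 200 camera calls.

## Working session

There is one attempt and no reset: what is moved stays moved. The work goes in short steps, Python scripts to look and compute and a shell command to move; the robot and the scene stay as the last step left them, time stands still between calls to the robot, and variables do not carry over. Pictures are saved under pics/ and viewed, at most 11 in all, crops included, and the job is handed in when it is done.

```bash
mkdir -p pics
python3 - <<'E'
from workcell import ctrl
import cv2,numpy as np
np.set_printoptions(precision=4,suppress=True)
o=ctrl.get_obs();print(o)
for n in ["top","side","wrist"]:
    print(n,ctrl.camera_params(n))
for n in ["top","side"]:
    cv2.imwrite(f"pics/{n}0.png",ctrl.get_image(n)[:,:,::-1])
E
```

```text
{'t': 0.0, 'qpos': array([ 1.251 ,  0.4238,  1.6307,  0.    ,  1.0886, -0.019 ]), 'qvel': array([-0.0003,  0.0022, -0.0015,  0.0005, -0.0005,  0.0004]), 'joint_torque': array([ -0.0021, -54.4624, -27.3674,   0.0643,   0.0227,  -0.0001]), 'ee_pos': array([184.9638, 596.406 , 221.9321]), 'orientation': array([-0.4707, -3.1059,  0.0024]), 'ft_force': array([ 0.0945, -0.288 , -0.2969]), 'moment': array([ 0.1168, -0.025 , -0.0107]), 'grasp_force': 0.0, 'width': 88.04491911532041}
top {'vfov': 43.90913586996399, 'cx': 320.2209318723038, 'cy': 196.2135942199233, 'eye': array([ 454.2809,   16.3265, 1361.4547]), 'attitude': array([ 0.0578, -0.0246, -1.5526])}
side {'vfov': 45.69008329709149, 'cx': 324.65637617344265, 'cy': 201.7310273346489, 'eye': array([ 217.0188, 1206.8654,  823.5304]), 'attitude': array([ 0.1722, -1.4183, -2.5351])}
wrist {'vfov': 66.95307028852157, 'cx': 321.73375603070525, 'cy': 202.29857837391526, 'tool_from_camera': array([[   0.0006,    0.9648,    0.2631,   70.1713],
       [   1.    ,   -0.0004,   -0.0007,   -0.7008],
       [  -0.0006,    0.2631,   -0.9648, -161.2843],
       [   0.    ,    0.    ,    0.    ,    1.    ]])}
```

View pics/top0.png

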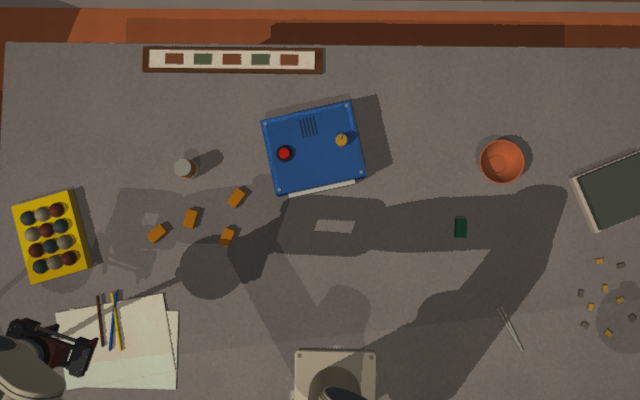

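View pics/side0.png

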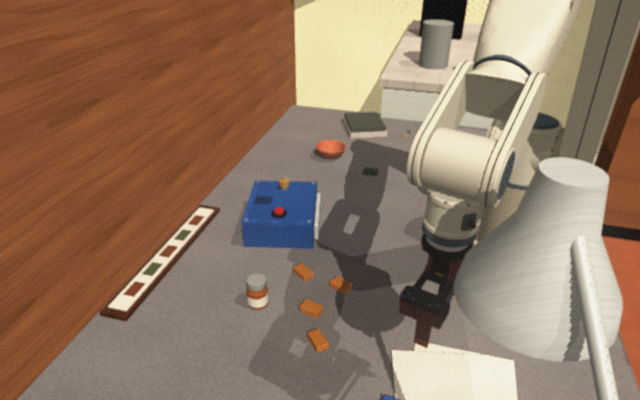

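Amber-stone lookalikes (top view): (157,233), (191,217), (236,197), (228,236). The one nearest the base at about (335,385) looks like (228,236). The polisher is at (313,148), with its red button at (284,153), its screw at (341,140) and its front facing down. The jar is at (185,168), the green stone at (460,228) and the bowl at (502,161). Next I'll measure these and check the choice in a crop.

```bash
cat > h.py <<'E'
from workcell import ctrl
import cv2,numpy as np
from scipy.spatial.transform import Rotation as R
np.set_printoptions(precision=4,suppress=True)
def cam(n,o=None):
    p=ctrl.camera_params(n); f=200/np.tan(np.radians(p["vfov"]/2))
    if "eye" in p: return f,p["cx"],p["cy"],np.array(p["eye"]),R.from_rotvec(p["attitude"]).as_matrix()
    T=np.array(p["tool_from_camera"]);Rt=R.from_rotvec(o["orientation"]).as_matrix()
    return f,p["cx"],p["cy"],o["ee_pos"]+Rt@T[:3,3],Rt@T[:3,:3]
def pt(c,uv,z):
    f,cx,cy,e,A=c; d=A@np.array([(uv[0]-cx)/f,-(uv[1]-cy)/f,-1]); return e+d*(z-e[2])/d[2]
def proj(c,X):
    f,cx,cy,e,A=c; q=A.T@(np.asarray(X,float)-e); return np.array([cx+f*q[0]/-q[2],cy-f*q[1]/-q[2]])
def blobs(img,lo,hi,amin):
    m=cv2.inRange(cv2.cvtColor(img,cv2.COLOR_RGB2HSV),np.array(lo),np.array(hi))
    n,l,s,ce=cv2.connectedComponentsWithStats(m)
    return [(ce[i],s[i],(l==i).astype(np.uint8)) for i in range(1,n) if s[i][4]>=amin]
def rect(m,c,z):
    k=cv2.findContours(m,0,2)[0]; k=max(k,key=cv2.contourArea)[:,0]
    P=np.array([pt(c,u,z)[:2] for u in k],np.float32); return cv2.minAreaRect(P)
E
python3 - <<'E'
from h import *
im=cv2.imread("pics/top0.png")[:,:,::-1].copy();c=cam("top")
for nm,lo,hi,a,z in [("amber",(8,150,80),(20,255,255),80,18),("blue",(100,130,40),(120,255,255),1500,85),("green",(50,100,10),(90,255,120),80,18),("red",(0,180,100),(5,255,255),60,102),("brass",(14,100,90),(30,255,255),30,115)]:
    for ce,s,m in blobs(im,lo,hi,a): 
        p=pt(c,ce,z);print(nm,ce,s[4],p[:2],np.hypot(*p[:2]),rect(m,c,z))
cr=cv2.resize(im[90:260,140:380],None,fx=3.3,fy=3.3,interpolation=cv2.INTER_CUBIC);cv2.imwrite("pics/crop1.png",cr[:,:,::-1])
E
```

```text
amber [278.5857  24.2485] 15575 [999.2917 169.4041] 1013.5490194546971 ((968.1102294921875, 65.405029296875), (233.21707153320312, 1766.7469482421875), 3.0226333141326904)
amber [173.5  58. ] 144 [901.084 458.893] 1011.204742110351 ((901.09228515625, 458.9090576171875), (22.528179168701172, 42.325626373291016), 0.6560810804367065)
amber [231.   58.5] 168 [901.4839 298.9516] 949.7606547855266 ((901.494140625, 298.97021484375), (25.279943466186523, 44.79737854003906), 0.6586514115333557)
amber [288.5  59. ] 144 [901.8819 139.8095] 912.6541896434836 ((901.8901977539062, 139.82528686523438), (22.41311264038086, 41.63341522216797), 0.6585588455200195)
amber [340.9612 139.6408] 103 [680.1378  -8.2586] 680.1879585227155 ((680.5354614257812, -8.351531982421875), (30.216514587402344, 27.25160789489746), 0.8887512683868408)
amber [502.0923 160.552 ] 1462 [ 629.6517 -444.188 ] 770.5610085169924 ((627.19482421875, -442.57904052734375), (117.08382415771484, 115.37230682373047), 0.07860098034143448)
amber [235.5736 197.3807] 197 [517.6181 275.7869] 586.5039889421679 ((517.7430419921875, 275.656585
[... 2418 characters left out ...]
.34893798828125)
brass [115.9758 322.6   ] 165 [194.0273 549.0456] 582.3209470782007 ((198.04824829101562, 549.9857788085938), (146.2237091064453, 8.461392402648926), 12.239141464233398)
brass [619.5714 299.8286] 35 [ 277.2518 -697.2596] 750.3596235698321 ((277.0205078125, -697.5292358398438), (10.719240188598633, 18.73284149169922), 22.808191299438477)
brass [590.093  306.6744] 43 [ 259.0295 -625.4226] 676.941471361517 ((259.02301025390625, -625.4566650390625), (13.713777542114258, 17.214984893798828), 71.20618438720703)
brass [607.7949 333.1795] 39 [ 195.6332 -667.6801] 695.7506994857198 ((195.46087646484375, -667.5670166015625), (16.826595306396484, 12.197050094604492), 45.32381057739258)
```

View pics/crop1.png

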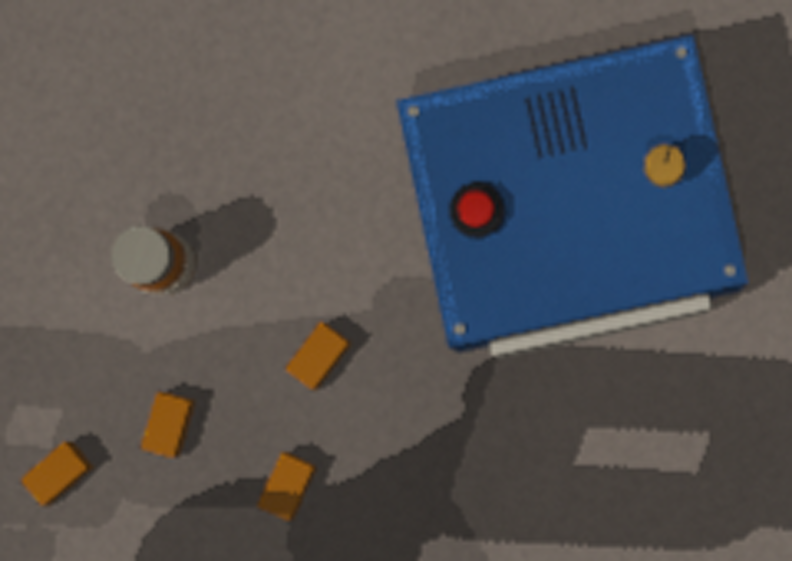

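The crop shows four identical amber slabs. (228,236), at world (411,298) with r = 508 mm and a 29×49 mm outline, is clearly nearest the base (the others are 580 mm or more). The polisher fit is centre (646.4,66), yaw 13.2°, and the button and screw agree with it to about 1 mm.

```bash
cat >> h.py <<'E'
C=np.array([646.4,66.]);PY=np.radians(13.2)
def pol(x,y): return C+np.array([np.cos(PY)*x-np.sin(PY)*y,np.sin(PY)*x+np.cos(PY)*y])
def go(xyz,ydeg=None):
    "scaled tool-frame shift/turn from measured pose to target; ydeg: world angle of closing line"
    o=ctrl.get_obs();M=R.from_rotvec(o["orientation"]).as_matrix()
    yc=np.degrees(np.arctan2(M[1,1],M[0,1]))
    print("t",o["t"],"pos",o["ee_pos"],"ydeg",yc,"q1,q6",o["qpos"][[0,5]],"F",o["ft_force"],"Mz",o["moment"][2])
    print("shift",M.T@(np.asarray(xyz,float)-o["ee_pos"])/150)
    w=np.zeros(3)
    if ydeg is not None:
        d=(ydeg-yc+90)%180-90; y=np.radians(yc+d); Y=np.array([np.cos(y),np.sin(y),0]);Z=np.array([0,0,-1.])
        w=R.from_matrix(M.T@np.column_stack([np.cross(Y,Z),Y,Z])).as_rotvec()
    print("turn",w/(np.pi/4))
E
python3 - <<'E'
from h import *
go([*pol(0,75),125],103.2)
E
```

```text
t 0.1 pos [185.0099 596.4515 221.9637] ydeg 72.76470799946868 q1,q6 [ 1.251 -0.019] F [-0.1834 -0.1786  0.4033] Mz 0.012411920725807065
shift [-3.7323 -2.0341  0.6493]
turn [-0.0018 -0.0005 -0.6763]
```

```bash
python3 -m inch '[[-0.93,-0.5,0,0,0,0,1],[-0.93,-0.5,0,0,0,0,1],[-0.93,-0.5,0,0,0,0,1],[-0.93,-0.5,0,0,0,0,1]]' >/dev/null
python3 -m inch '[[-0.93,-0.5,0,0,0,0,1],[-0.93,-0.5,0,0,0,0,1],[-0.93,-0.5,0,0,0,0,1],[-0.93,-0.5,0,0,0,0,1]]' >/dev/null
python3 -m inch '[[-0.93,-0.5,0,0,0,0,1],[-0.93,-0.5,0,0,0,0,1],[-0.93,-0.5,0,0,0,0,1],[-0.93,-0.5,0,0,0,0,1]]' >/dev/null
python3 -m inch '[[-0.93,-0.5,0,0,0,0,1],[-0.93,-0.5,0,0,0,0,1],[-0.93,-0.5,0,0,0,0,1],[-0.93,-0.5,0,0,0,-0.3,1],[-0.93,-0.5,0,0,0,-0.6,1],[-0.93,-0.5,0,0,0,-0.67,1],[-0.93,-0.5,0,0,0,-0.67,1]]'
python3 - <<'E'
from h import *
go([*pol(0,75),108],103.2)
o=ctrl.get_obs();w=ctrl.get_image("wrist");c=cam("wrist",o)
cv2.imwrite("pics/w1.png",w[:,:,::-1])
for ce,s,m in blobs(w,(0,170,70),(6,255,255),200): print(ce,s,pt(c,ce,102))
print(proj(c,[*pol(0,75),102]),pol(0,75))
E
```

```text
t: 2.48
ee_pos: [628.3, 147.6, 222.5]
orientation: [0.355, -3.121, -0.001]
ft_force: [-0.1, 0.7, -0.2]
width: 0.6
grasp_force: 0.0
t 2.475 pos [628.2973 147.6298 222.4979] ydeg 102.96065636497312 q1,q6 [ 0.2121 -1.5852] F [-0.1154  0.6842 -0.2283] Mz -0.003854192943543114
shift [ 0.0062 -0.0579  0.7633]
turn [ 0.0007 -0.0006 -0.0053]
[314.2383 195.1373] [300 181  29  29 663] [629.1974 139.2597 102.    ]
[313.9755 195.1576] [629.2737 139.0184]
```

View pics/w1.png

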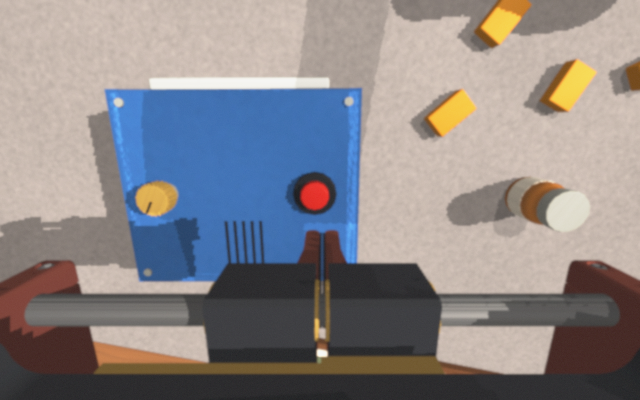

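The wrist view shows the red button at (314,195), less than 1 px from the model's prediction, so the polisher pose is confirmed. Descend and press.

```bash
python3 -m inch '[[0.006,-0.058,0.3,0,0,0,1],[0.006,-0.058,0.6,0,0,0,1],[0.006,-0.058,0.76,0,0,0,1],[0.006,-0.058,0.76,0,0,0,1]]'
python3 -m inch '[[0,0,0.03,0,0,0,1],[0,0,0.05,0,0,0,1],[0,0,0.07,0,0,0,1],[0,0,0.09,0,0,0,1],[0,0,0.095,0,0,0,1]]'
python3 - <<'E'
from h import *
go([*pol(0,75),93])
im=ctrl.get_image("top");cv2.imwrite("pics/t1.png",cv2.resize(im[90:260,200:400],None,fx=3,fy=3)[:,:,::-1])
E
```

```text
t: 3.02
ee_pos: [628.4, 137.1, 106.6]
orientation: [0.35, -3.118, 0.0]
ft_force: [-0.0, -0.6, 0.2]
width: 0.5
grasp_force: 0.0
t: 3.65
ee_pos: [631.0, 136.7, 94.8]
orientation: [-0.353, 3.12, 0.001]
ft_force: [1.2, 2.7, 3.7]
width: 0.5
grasp_force: 1.7
t 3.65 pos [630.9564 136.6646  94.8011] ydeg 102.90546330365304 q1,q6 [ 0.1948 -1.6015] F [1.2185 2.709  3.7396] Mz -0.03893148930184694
shift [0.0074 0.0178 0.012 ]
turn [0. 0. 0.]
```

View pics/t1.png

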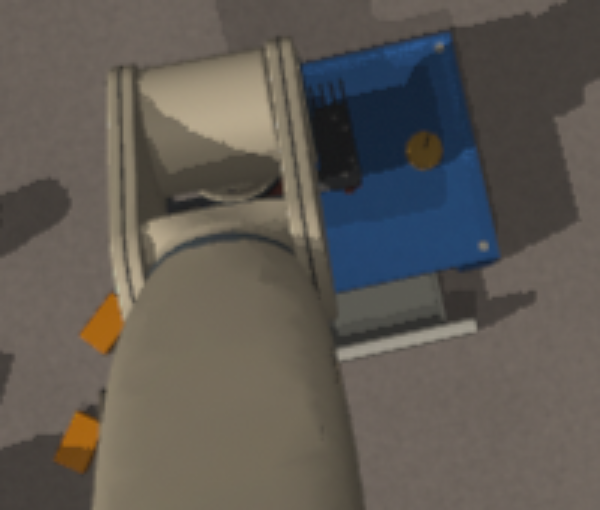

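The tray has popped out: its front plate is at about (408,340) in the crop. Raise and go to the amber stone.

```bash
python3 -m inch '[[0,0,-0.3,0,0,0,1],[0,0,-0.6,0,0,0,1],[0,0,-0.75,0,0,0,1]]' >/dev/null
python3 - <<'E'
from h import *
go([411-20,298,180],64.8)
E
```

```text
t 4.075 pos [630.8075 136.1868 209.1165] ydeg 102.90942899640342 q1,q6 [ 0.1944 -1.6015] F [-0.0701  0.6194 -0.1982] Mz -0.030992608969308267
shift [1.3177 1.4088 0.191 ]
turn [0.0002 0.0024 0.8469]
```

```bash
python3 -m inch '[[0.65,0.7,0,0,0,0,-1],[0.65,0.7,0,0,0,0,-1],[0.65,0.7,0,0,0,0,-1],[0.65,0.7,0,0,0,0,-1]]' >/dev/null
python3 -m inch '[[0.66,0.7,0,0,0,0,-1],[0.66,0.7,0,0,0,0.2,-1],[0.66,0.7,0.19,0,0,0.4,-1],[0.66,0.7,0.19,0,0,0.6,-1],[0.66,0.7,0.19,0,0,0.8,-1],[0.66,0.7,0.19,0,0,0.85,-1],[0.66,0.7,0.19,0,0,0.85,-1]]' >/dev/null
python3 - <<'E'
from h import *
o=ctrl.get_obs();w=ctrl.get_image("wrist");c=cam("wrist",o)
cv2.imwrite("pics/w2.png",w[:,:,::-1])
print(proj(c,[411,298,18]))
for ce,s,m in blobs(w,(8,150,60),(24,255,255),300): print(ce,s,rect(m,c,18))
go([411,298,60],64.8)
E
```

```text
[329.6891 200.2804]
[498.3012 126.2812] [ 472  100   54   54 1650] ((414.21392822265625, 488.1262512207031), (35.033477783203125, 49.9280891418457), 42.185279846191406)
[330.4171 196.8162] [ 317  174   28   46 1170] ((408.2723693847656, 300.5118408203125), (29.21180534362793, 50.850799560546875), 66.12210083007812)
[430.0564 197.5247] [ 414  174   33   48 1294] ((456.2191162109375, 398.6029968261719), (31.5726318359375, 52.102542877197266), 75.29634857177734)
[351.602  277.7565] [337 261  30  33 809] ((509.1617126464844, 281.231689453125), (30.397611618041992, 43.798675537109375), 54.18629455566406)
[139.9053 310.1427] [127 280  35  61 813] ((439.7450256347656, 32.3072509765625), (33.85219192504883, 90.5902328491211), 46.810455322265625)
[506.7391 365.7552] [ 429  356  132   17 1307] ((701.0345458984375, 398.8504638671875), (170.7934112548828, 25.087858200073242), 64.60365295410156)
[351.2775 368.0766] [299 365 101   8 692] ((626.50244140625, 225.52029418945312), (129.79864501953125, 11.075740814208984), 64.60546875)
t 5.5 pos [393.1743 296.8567 178.2959] ydeg 64.65224879841473 q1,q6 [ 0.6227 -0.5054] F [ 1.0893 -0.0693 -0.3088] Mz -0.019137598964172865
shift [-0.1038  0.0577  0.7887]
turn [ 0.0001  0.0005 -0.0033]
```

View pics/w2.png

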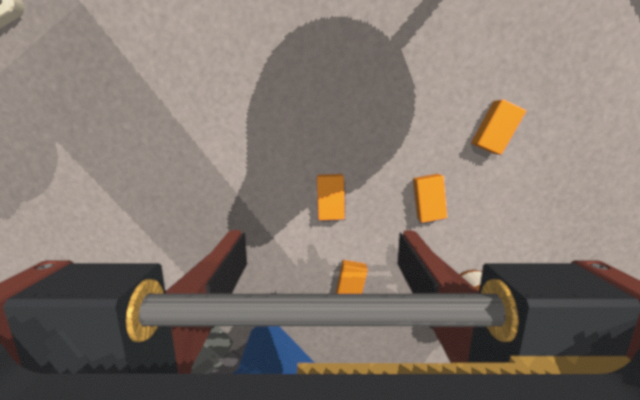

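The chosen stone is at (330,197) and sits between the fingers' line. The two cameras agree within 3 mm. Descend and grasp.

```bash
python3 - <<'E'
from h import *
go([409.3,299.5,45],65.5)
E
python3 -m inch '[[-0.1,0.07,0.3,0,0,0,-1],[-0.1,0.07,0.6,0,0,0,-1],[-0.1,0.07,0.88,0,0,0.015,-1],[-0.1,0.07,0.88,0,0,0.015,-1],[-0.1,0.07,0.88,0,0,0.015,-1]]' >/dev/null
python3 - <<'E'
from h import *
go([409.3,299.5,4],65.5)
E
```

```text
t 5.5 pos [393.1743 296.8567 178.2959] ydeg 64.65224879841473 q1,q6 [ 0.6227 -0.5054] F [ 1.0893 -0.0693 -0.3088] Mz -0.019137598964172865
shift [-0.0893  0.0619  0.8887]
turn [ 0.0001  0.0005 -0.0188]
t 6.125 pos [410.7849 300.5141  47.3595] ydeg 64.00788155706097 q1,q6 [ 0.6083 -0.5088] F [-0.4159  0.2281  0.3978] Mz 0.005142912319312873
shift [ 0.0061 -0.0107  0.2891]
turn [ 0.0011  0.0007 -0.0332]
```

```bash
python3 -m inch '[[0.005,-0.01,0.15,0,0,-0.03,-1],[0.005,-0.01,0.28,0,0,-0.03,-1],[0.005,-0.01,0.28,0,0,-0.03,-1]]'
python3 -m inch '[[0,0,0,0,0,0,0],[0,0,0,0,0,0,1],[0,0,0,0,0,0,1],[0,0,0,0,0,0,1],[0,0,0,0,0,0,1],[0,0,0,0,0,0,1],[0,0,0,0,0,0,1]]'
python3 -m inch '[[0,0,-0.2,0,0,0,1],[0,0,-0.4,0,0,0,1],[0,0,-0.75,0,0,0,1],[0,0,-0.75,0,0,0,1]]'
python3 - <<'E'
from h import *
go([*pol(-147.5,0),120],103.2)
im=ctrl.get_image("top");c=cam("top")
print([proj(c,[*pol(x,y),z]) for x,y,z in [(-197,-90,64),(-197,90,64),(-185,-90,64)]])
cv2.imwrite("pics/t2.png",cv2.resize(im[100:260,180:400],None,fx=3.5,fy=3.5)[:,:,::-1])
E
```

```text
t: 6.5
ee_pos: [409.1, 299.6, 5.4]
orientation: [0.67, 3.069, 0.001]
ft_force: [-0.1, -0.0, 0.5]
width: 87.5
grasp_force: 0.0
t: 7.38
ee_pos: [408.5, 299.2, 4.4]
orientation: [-0.671, -3.069, 0.0]
ft_force: [0.4, 0.2, 0.6]
width: 29.8
grasp_force: 30.0
t: 7.88
ee_pos: [410.6, 300.7, 120.2]
orientation: [0.67, 3.065, 0.008]
ft_force: [-1.1, -0.1, -0.6]
width: 30.0
grasp_force: 30.0
t 7.875 pos [410.5863 300.6678 120.1798] ydeg 65.34049052215687 q1,q6 [ 0.6087 -0.5317] F [-1.0774 -0.119  -0.6389] Mz 0.007572046832226228
shift [-1.3051 -1.3693 -0.0024]
turn [ 0.0059  0.0068 -0.8413]
[array([362.4426, 214.9961]), array([295.0547, 229.5309]), array([361.4532, 210.5004])]
```

View pics/t2.png

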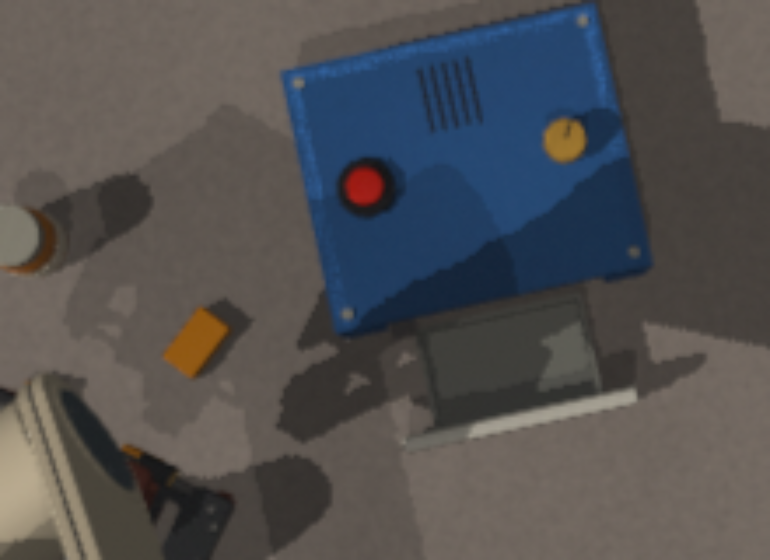

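The amber stone is held (width 30 mm, 30 N). The tray is fully out, its plate corner at crop (637,392), which matches the model. Carry the stone over the tray.

```bash
python3 -m inch '[[-0.3,-0.32,0,0,0,0,1],[-0.65,-0.68,0,0,0,0,1],[-0.65,-0.68,0,0,0,0,1],[-0.65,-0.68,0,0,0,0,1]]' >/dev/null
python3 -m inch '[[-0.3,-0.32,0,0,0,-0.2,1],[-0.65,-0.69,0,0,0,-0.4,1],[-0.65,-0.69,0,0,0,-0.6,1],[-0.65,-0.69,0,0,0,-0.8,1],[-0.65,-0.69,0,0,0,-0.84,1],[-0.65,-0.69,0,0,0,-0.84,1]]'
python3 - <<'E'
from h import *
go([*pol(-147.5,0),22],103.2)
E
```

```text
t: 9.18
ee_pos: [499.7, 32.3, 116.6]
orientation: [0.358, -3.12, -0.0]
ft_force: [0.6, -0.2, -0.8]
width: 29.9
grasp_force: 30.0
t 9.175 pos [499.7074  32.2714 116.5874] ydeg 103.09904688924671 q1,q6 [ 0.0406 -1.7589] F [ 0.5976 -0.2069 -0.7705] Mz -0.0034858625631831773
shift [-0.0205 -0.0045  0.6306]
turn [ 0.0003 -0.0008 -0.0022]
```

```bash
python3 -m inch '[[-0.02,-0.005,0.25,0,0,0,1],[-0.02,-0.005,0.5,0,0,0,1],[-0.02,-0.005,0.6,0,0,0,1],[-0.02,-0.005,0.6,0,0,0,1],[-0.02,-0.005,0.62,0,0,0,1],[-0.02,-0.005,0.635,0,0,0,1],[-0.02,-0.005,0.635,0,0,0,1]]'
python3 - <<'E'
from h import *
go([*pol(-147.5,0),20.5],103.2)
E
```

```text
t: 10.05
ee_pos: [503.4, 31.0, 22.2]
orientation: [-0.359, 3.12, -0.0]
ft_force: [-0.1, -0.4, -0.3]
width: 29.6
grasp_force: 30.0
t 10.05 pos [503.4445  31.0394  22.2086] ydeg 103.1279905389082 q1,q6 [ 0.038  -1.7619] F [-0.1184 -0.3826 -0.2749] Mz -0.0031658880596316377
shift [0.0023 0.0093 0.0114]
turn [-0.0002  0.0012 -0.0016]
```

Lower the last 2 mm, release, and rise.

```bash
python3 -m inch '[[0,0,0.007,0,0,0,1],[0,0,0.012,0,0,0,1],[0,0,0.012,0,0,0,1]]'
python3 -m inch '[[0,0,0,0,0,0,0.1],[0,0,0,0,0,0,0],[0,0,0,0,0,0,0],[0,0,0,0,0,0,0]]'
python3 -m inch '[[0,0,-0.1,0,0,0,0],[0,0,-0.3,0,0,0,0],[0,0,-0.7,0,0,0,0],[0,0,-0.9,0,0,0,0],[0,0,-0.9,0,0,0,0]]'
python3 - <<'E'
from h import *
go([*pol(-230,0),140],103.2)
w=ctrl.get_image("wrist")
cv2.imwrite("pics/w3.png",w[:,:,::-1])
E
```

```text
t: 10.42
ee_pos: [503.3, 31.0, 20.3]
orientation: [-0.359, 3.121, -0.0]
ft_force: [-1.5, 0.5, 5.2]
width: 29.6
grasp_force: 30.0
t: 10.92
ee_pos: [503.1, 31.0, 19.8]
orientation: [0.36, -3.121, 0.0]
ft_force: [0.6, -0.3, -0.1]
width: 43.8
grasp_force: 0.0
t: 11.55
ee_pos: [504.9, 31.1, 158.1]
orientation: [-0.359, 3.115, -0.001]
ft_force: [0.8, -0.1, -0.7]
width: 44.0
grasp_force: 0.0
t 11.55 pos [504.9145  31.1258 158.1352] ydeg 103.14177110177877 q1,q6 [ 0.0381 -1.7621] F [ 0.7942 -0.0963 -0.7373] Mz -0.02539710171273732
shift [0.5627 0.0105 0.1175]
turn [-0.0015  0.0078 -0.0013]
```

View pics/w3.png

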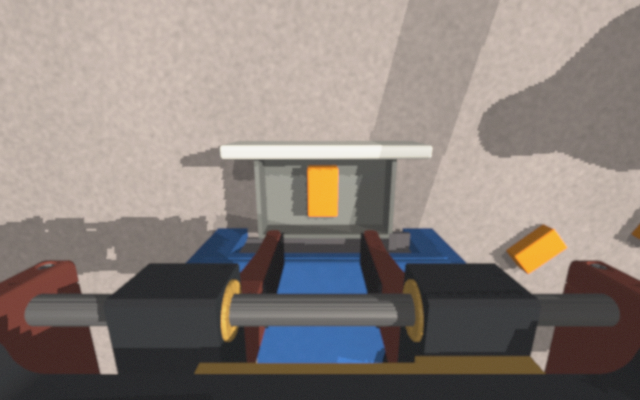

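The stone lies flat in the tray at (322,192). Now go in front of the plate with fingers closed.

```bash
python3 -m inch '[[0.4,0.01,0,0,0,0,1],[0.6,0.01,0,0,0,0,1],[0.6,0.01,0,0,0,0,1],[0.6,0.01,0.35,0,0.008,0,1],[0.6,0.01,0.7,0,0.008,0,1],[0.6,0.01,0.8,0,0.008,0,1],[0.6,0.01,0.8,0,0.008,0,1]]'
python3 - <<'E'
from h import *
go([*pol(-210,0),40],103.2)
E
```

```text
t: 12.48
ee_pos: [415.0, 12.2, 33.1]
orientation: [0.359, -3.112, 0.001]
ft_force: [-0.1, -0.6, 0.2]
width: 0.3
grasp_force: 0.0
t 12.475 pos [415.0476  12.1998  33.1297] ydeg 103.14724864468553 q1,q6 [ 0.0018 -1.7958] F [-0.1443 -0.6172  0.1754] Mz -0.026731429671228532
shift [-0.1831 -0.0028 -0.0475]
turn [ 0.0009 -0.0119 -0.0012]
```

```bash
python3 -m inch '[[-0.07,0,-0.05,0,-0.012,0,1],[-0.14,0,-0.05,0,-0.012,0,1],[-0.18,0,-0.05,0,-0.012,0,1],[-0.22,0,-0.05,0,-0.012,0,1],[-0.27,0,-0.05,0,-0.012,0,1]]'
python3 -m inch '[[-0.05,0,0,0,0,0,1],[-0.1,0,0,0,0,0,1],[-0.15,0,0,0,0,0,1],[-0.2,0,0,0,0,0,1],[-0.25,0,0,0,0,0,1],[-0.28,0,0,0,0,0,1],[-0.3,0,0,0,0,0,1]]'
python3 - <<'E'
from h import *
go([*pol(-118,0),40],103.2)
E
```

```text
t: 13.1
ee_pos: [453.8, 21.3, 42.1]
orientation: [-0.359, 3.12, 0.001]
ft_force: [-4.3, -0.3, 2.7]
width: 0.5
grasp_force: 2.0
t: 13.98
ee_pos: [498.3, 31.7, 42.0]
orientation: [-0.359, 3.119, 0.001]
ft_force: [-5.4, -0.1, 3.0]
width: 0.3
grasp_force: 2.6
t 13.975 pos [498.2841  31.682   42.0268] ydeg 103.14371165645643 q1,q6 [ 0.0392 -1.762 ] F [-5.4227 -0.1243  3.0107] Mz -0.010103865764185205
shift [-0.2269 -0.0025  0.014 ]
turn [ 0.0004  0.0025 -0.0013]
```

```bash
python3 -m inch '[[-0.02,0,0,0,0,0,1],[-0.04,0,0,0,0,0,1],[-0.06,0,0,0,0,0,1],[-0.08,0,0,0,0,0,1],[-0.1,0,0,0,0,0,1],[-0.12,0,0,0,0,0,1],[-0.14,0,0,0,0,0,1],[-0.15,0,0,0,0,0,1]]'
python3 -m inch '[[-0.01,0,0,0,0,0,1],[-0.02,0,0,0,0,0,1],[-0.03,0,0,0,0,0,1],[-0.035,0,0,0,0,0,1]]'
python3 - <<'E'
from h import *
go([*pol(-118,0),40],103.2)
E
```

```text
t: 14.98
ee_pos: [519.2, 36.6, 42.0]
orientation: [-0.36, 3.121, 0.001]
ft_force: [-6.6, -1.5, 5.0]
width: 0.4
grasp_force: 3.9
t: 15.48
ee_pos: [524.7, 37.9, 42.1]
orientation: [-0.359, 3.12, 0.001]
ft_force: [-5.3, -0.4, 3.9]
width: 0.3
grasp_force: 3.0
t 15.475 pos [524.7064  37.9093  42.0541] ydeg 103.14250440472154 q1,q6 [ 0.0491 -1.7519] F [-5.311  -0.3926  3.9411] Mz 0.03782334460492436
shift [-0.0459 -0.0029  0.0137]
turn [ 0.0006  0.0014 -0.0013]
```

```bash
for i in 1; do :; done
python3 -m inch '[[-0.006,0,0,0,0,0,1],[-0.013,0,0,0,0,0,1]]'
python3 -m inch '[[-0.006,0,0,0,0,0,1],[-0.013,0,0,0,0,0,1]]'
python3 -m inch '[[-0.006,0,0,0,0,0,1],[-0.013,0,0,0,0,0,1]]'
```

```text
t: 15.72
ee_pos: [526.8, 38.4, 42.0]
orientation: [-0.359, 3.12, 0.001]
ft_force: [-6.4, -0.0, 4.4]
width: 0.7
grasp_force: 3.1
t: 15.98
ee_pos: [528.5, 38.8, 42.1]
orientation: [-0.359, 3.12, 0.001]
ft_force: [-6.5, -0.7, 4.0]
width: 0.7
grasp_force: 3.1
t: 16.23
ee_pos: [530.3, 39.2, 42.0]
orientation: [-0.359, 3.12, 0.001]
ft_force: [-6.1, 0.4, 3.3]
width: 0.6
grasp_force: 3.1
```

```bash
python3 -m inch '[[-0.008,0,0,0,0,0,1],[-0.016,0,0,0,0,0,1]]'
python3 -m inch '[[-0.008,0,0,0,0,0,1],[-0.016,0,0,0,0,0,1]]'
```

```text
t: 16.48
ee_pos: [530.4, 39.3, 42.0]
orientation: [0.36, -3.117, -0.001]
ft_force: [-14.9, -4.6, 14.6]
width: 0.5
grasp_force: 7.9
t: 16.73
ee_pos: [530.4, 39.3, 41.8]
orientation: [0.359, -3.113, -0.0]
ft_force: [-21.3, -6.4, 19.6]
width: 0.2
grasp_force: 11.1
```

The hard stop is felt at 21 N. Draw back and check.

```bash
python3 -m inch '[[0.03,0,0,0,0,0,1],[0.06,0,0,0,0,0,1],[0.12,0,0,0,0,0,1],[0.25,0,0,0,0,0,1],[0.25,0,-0.3,0,0,0,1],[0.25,0,-0.7,0,0,0,1],[0.25,0,-0.9,0,0,0,1],[0.25,0,-0.95,0,0,0,1]]'
python3 - <<'E'
from h import *
go([*pol(0,-75),200],103.2)
im=ctrl.get_image("top");w=ctrl.get_image("wrist")
a=cv2.resize(im[90:260,240:400],None,fx=2.4,fy=2.4);b=cv2.resize(w,(640,400))
h=a.shape[0];b=cv2.resize(b,(410,256));p=np.zeros((h,a.shape[1]+410,3),np.uint8);p[:,:a.shape[1]]=a;p[:256,a.shape[1]:]=b
cv2.imwrite("pics/t3.png",p[:,:,::-1])
c=cam("top");print(proj(c,[*pol(-112,-90),64]))
E
```

```text
t: 17.73
ee_pos: [501.0, 31.6, 187.1]
orientation: [-0.358, 3.112, -0.0]
ft_force: [0.2, -0.2, -0.6]
width: 0.4
grasp_force: 0.0
t 17.725 pos [500.9589  31.6347 187.0649] ydeg 103.13669645169418 q1,q6 [ 0.039  -1.7615] F [ 0.1743 -0.2134 -0.5718] Mz -0.0042879838928384355
shift [-0.9976 -0.4974 -0.0764]
turn [-0.0015  0.0118 -0.0014]
[355.4564 183.2516]
```

View pics/t3.png

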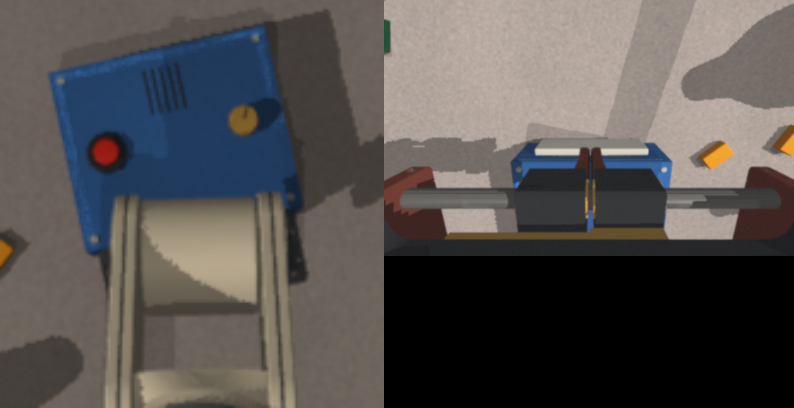

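The plate is back against the polisher: in the right half it is at (592,146), hugging the blue box. The tray stays home by itself. Next, the thumbscrew.

```bash
python3 -m inch '[[-0.4,-0.2,-0.08,0,0.01,0,0],[-0.8,-0.4,-0.08,0,0.01,0,0],[-0.99,-0.495,-0.08,0,0.01,0,0],[-0.99,-0.495,-0.08,0,0.01,0,0],[-0.99,-0.495,-0.08,0,0.01,0,0]]' >/dev/null
python3 - <<'E'
from h import *
o=ctrl.get_obs();w=ctrl.get_image("wrist");c=cam("wrist",o);print(pol(0,-75),proj(c,[*pol(0,-75),115]))
for ce,s,m in blobs(w,(10,90,60),(30,255,255),300): print(ce,s,rect(m,c,115)[:2])
go([*pol(0,-75),130],103.2)
cv2.imwrite("pics/w4.png",w[:,:,::-1])
E
```

```text
[663.5263  -7.0184] [321.5409 214.2656]
[600.8695 119.0442] [ 569   94   64   51 1855] ((540.160400390625, 185.20382690429688), (26.949542999267578, 41.9206428527832))
[321.5259 212.8534] [ 304  195   36   37 1044] ((662.69970703125, -7.239021301269531), (31.363712310791016, 29.31903839111328))
[229.8152 310.1193] [221 279  23  63 763] ((772.0470581054688, -66.38444519042969), (66.12388610839844, 17.614839553833008))
[413.7057 310.3229] [401 279  22  63 734] ((734.5604248046875, 94.68659973144531), (66.09966278076172, 17.507259368896484))
[379.9461 363.9068] [ 193  338  352   37 5419] ((791.1670532226562, 69.80914306640625), (41.04524612426758, 340.9714050292969))
[105.9702 358.7539] [ 93 342  27  33 638] ((850.4288330078125, -174.7745819091797), (36.6026496887207, 19.71800422668457))
t 18.5 pos [658.481   -6.7047 195.4409] ydeg 103.14696708250791 q1,q6 [-0.0277 -1.8274] F [ 0.0994 -0.7142 -0.4189] Mz 0.013485625857976956
shift [-0.0358 -0.0101  0.436 ]
turn [ 0.0012 -0.0102 -0.0012]
```

View pics/w4.png

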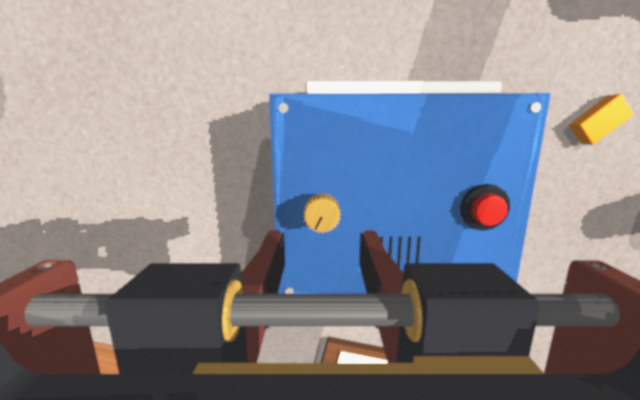

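The screw head is at (322,213), within 1.5 px of the model, and the tray plate is home. Descend around the head.

```bash
python3 -m inch '[[-0.033,-0.01,0.2,0,-0.01,0,0],[-0.033,-0.01,0.44,0,-0.01,0,0],[-0.033,-0.01,0.44,0,-0.01,0,0],[-0.033,-0.01,0.44,0,-0.01,0,0]]' >/dev/null
python3 - <<'E'
from h import *
go([663.1,-7.1,89],103.2)
E
```

```text
t 19.0 pos [665.2116  -7.1513 132.3076] ydeg 103.15804953360634 q1,q6 [-0.029 -1.83 ] F [0.3629 0.0759 0.7171] Mz 0.010245758853947374
shift [0.0148 0.0036 0.2887]
turn [-0.0003  0.005  -0.0009]
```

```bash
python3 -m inch '[[0.01,0,0.15,0,0.003,0,0],[0.01,0,0.28,0,0.003,0,0],[0.01,0,0.28,0,0.003,0,0],[0.01,0,0.28,0,0.003,0,0]]'
python3 -m inch '[[0,0,0,0,0,0,0.2],[0,0,0,0,0,0,1],[0,0,0,0,0,0,1],[0,0,0,0,0,0,1],[0,0,0,0,0,0,1]]'
python3 - <<'E'
from h import *
go([663.1,-7.1,89],103.2);print(ctrl.get_obs()["moment"])
E
```

```text
t: 19.5
ee_pos: [663.8, -7.7, 89.0]
orientation: [-0.359, 3.121, 0.0]
ft_force: [-0.4, -0.6, -0.8]
width: 43.9
grasp_force: 0.0
t: 20.12
ee_pos: [663.7, -5.8, 89.7]
orientation: [-0.359, 3.12, 0.004]
ft_force: [-1.6, 8.3, 1.0]
width: 29.5
grasp_force: 30.0
t 20.125 pos [663.7068  -5.7655  89.7461] ydeg 103.12925977971358 q1,q6 [-0.0278 -1.8298] F [-1.582   8.2682  1.0193] Mz -0.03154568562159868
shift [ 0.006  -0.0078  0.0049]
turn [ 0.0029  0.0016 -0.0016]
[ 1.3862  0.2491 -0.0315]
```

```bash
cat > m.py <<'E'
from h import *
o=ctrl.get_obs();M=R.from_rotvec(o["orientation"]).as_matrix()
print("t",o["t"],"pos",o["ee_pos"],"ydeg %.2f"%np.degrees(np.arctan2(M[1,1],M[0,1])),"q6 %.4f"%o["qpos"][5],"tool F",M.T@o["ft_force"],"M",M.T@o["moment"],"tau6 %.3f"%o["joint_torque"][5],o["width"])
E
python3 -m inch '[[0,0.006,0,0,0,0,1],[0,0.013,0,0,0,0,1]]'>/dev/null; python3 m.py
python3 -m inch '[[0,0,0,0,0,0.1,1],[0,0,0,0,0,0.2,1],[0,0,0,0,0,0.3,1],[0,0,0,0,0,0.38,1],[0,0,0,0,0,0.38,1]]'>/dev/null; python3 m.py
python3 -m inch '[[0,0,0,0,0,0.03,1],[0,0,0,0,0,0.06,1]]'>/dev/null; python3 m.py
```

```text
t 20.375 pos [663.6928  -5.6682  89.7389] ydeg 103.16 q6 -1.8269 tool F [ 1.3526  0.2818 -1.4764] M [0.1018 0.0742 0.0462] tau6 -0.058 29.438016549349225
t 21.0 pos [663.7228  -5.7593  89.728 ] ydeg 86.06 q6 -1.5291 tool F [ 1.2117  1.9689 -3.786 ] M [-0.3297  0.1733 -0.0129] tau6 0.313 29.559353663443325
t 21.25 pos [663.739   -5.7648  89.7431] ydeg 83.29 q6 -1.4806 tool F [ 1.8213  1.6356 -5.2422] M [-0.3333  0.2358 -0.0761] tau6 -0.224 29.661858478031373
```

```bash
python3 -m inch '[[0,0,0,0,0,0.03,1],[0,0,0,0,0,0.06,1],[0,0,0,0,0,0.06,1]]'>/dev/null; python3 m.py
python3 -m inch '[[0,0,0,0,0,0.03,1],[0,0,0,0,0,0.06,1],[0,0,0,0,0,0.06,1]]'>/dev/null; python3 m.py
python3 -m inch '[[0,0,0,0,0,0.03,1],[0,0,0,0,0,0.06,1],[0,0,0,0,0,0.06,1]]'>/dev/null; python3 m.py
```

```text
t 21.625 pos [663.7214  -5.78    89.7081] ydeg 80.61 q6 -1.4339 tool F [ 1.3766  2.5068 -5.6019] M [-0.3113  0.2226  0.0607] tau6 0.054 29.29566745371789
t 22.0 pos [663.7317  -5.8067  89.7317] ydeg 77.91 q6 -1.3868 tool F [ 1.2836  2.0933 -4.824 ] M [-0.3047  0.2422  0.0546] tau6 0.054 29.25103020740702
t 22.375 pos [663.6724  -5.8309  89.6903] ydeg 75.21 q6 -1.3396 tool F [ 0.6622  1.8307 -5.3066] M [-0.2588  0.292   0.0432] tau6 0.054 29.296974123334852
```

The settled joint-6 torque (0.054) is a clean signal, with the turn tracking freely. Keep stepping.

```bash
python3 -m inch '[[0,0,0,0,0,0.03,1],[0,0,0,0,0,0.06,1],[0,0,0,0,0,0.06,1]]'>/dev/null; python3 m.py
python3 -m inch '[[0,0,0,0,0,0.03,1],[0,0,0,0,0,0.06,1],[0,0,0,0,0,0.06,1]]'>/dev/null; python3 m.py
python3 -m inch '[[0,0,0,0,0,0.03,1],[0,0,0,0,0,0.06,1],[0,0,0,0,0,0.06,1]]'>/dev/null; python3 m.py
```

```text
t 22.75 pos [663.7229  -5.8203  89.7212] ydeg 72.51 q6 -1.2925 tool F [ 1.8564  1.564  -5.6416] M [-0.2599  0.2515  0.0218] tau6 0.054 29.23732547221483
t 23.125 pos [663.7032  -5.7939  89.6975] ydeg 69.82 q6 -1.2454 tool F [ 1.7455  1.9328 -6.0025] M [-0.1876  0.2612  0.0383] tau6 0.054 29.49317965942524
t 23.5 pos [663.7329  -5.8121  89.7377] ydeg 67.12 q6 -1.1983 tool F [ 1.3769  2.7865 -4.9796] M [-0.1766  0.3638  0.0347] tau6 0.054 29.623057411102707
```

```bash
python3 -m inch '[[0,0,0,0,0,0.03,1],[0,0,0,0,0,0.06,1],[0,0,0,0,0,0.06,1]]'>/dev/null; python3 m.py
python3 -m inch '[[0,0,0,0,0,0.03,1],[0,0,0,0,0,0.06,1],[0,0,0,0,0,0.06,1]]'>/dev/null; python3 m.py
python3 -m inch '[[0,0,0,0,0,0.03,1],[0,0,0,0,0,0.06,1],[0,0,0,0,0,0.06,1]]'>/dev/null; python3 m.py
```

```text
t 23.875 pos [663.7219  -5.8468  89.7282] ydeg 64.41 q6 -1.1511 tool F [ 2.442   1.8362 -5.1563] M [-0.198   0.3065  0.0697] tau6 0.054 29.175708231129942
t 24.25 pos [663.7026  -5.8579  89.7156] ydeg 61.71 q6 -1.1040 tool F [ 1.5443  1.3775 -4.9795] M [-0.1284  0.3062  0.0138] tau6 0.054 29.435524922746716
t 24.625 pos [663.6557  -5.8532  89.6921] ydeg 59.01 q6 -1.0569 tool F [ 1.6427  1.3229 -6.0087] M [-0.1251  0.3406  0.0555] tau6 0.054 29.241361394518755
```

```bash
python3 -m inch '[[0,0,0,0,0,0.03,1],[0,0,0,0,0,0.06,1],[0,0,0,0,0,0.06,1]]'>/dev/null; python3 m.py
python3 -m inch '[[0,0,0,0,0,0.03,1],[0,0,0,0,0,0.06,1],[0,0,0,0,0,0.06,1]]'>/dev/null; python3 m.py
python3 -m inch '[[0,0,0,0,0,0.03,1],[0,0,0,0,0,0.06,1],[0,0,0,0,0,0.06,1]]'>/dev/null; python3 m.py
```

```text
t 25.0 pos [663.6926  -5.8568  89.7305] ydeg 56.31 q6 -1.0098 tool F [ 1.7553  1.0261 -6.5286] M [-0.075   0.3716  0.0246] tau6 0.054 29.277774489575634
t 25.375 pos [663.6835  -5.8718  89.7128] ydeg 53.61 q6 -0.9626 tool F [ 3.0143  0.718  -5.662 ] M [-0.0703  0.3599 -0.0544] tau6 0.054 29.19102034594667
t 25.75 pos [663.6807  -5.8716  89.7179] ydeg 50.91 q6 -0.9155 tool F [ 2.3278  0.8382 -5.1702] M [0.0076 0.3537 0.0214] tau6 0.054 29.3854886275686
```

```bash
python3 -m inch '[[0,0,0,0,0,0.03,1],[0,0,0,0,0,0.06,1],[0,0,0,0,0,0.06,1]]'>/dev/null; python3 m.py
python3 -m inch '[[0,0,0,0,0,0.03,1],[0,0,0,0,0,0.06,1],[0,0,0,0,0,0.06,1]]'>/dev/null; python3 m.py
python3 -m inch '[[0,0,0,0,0,0.03,1],[0,0,0,0,0,0.06,1],[0,0,0,0,0,0.06,1]]'>/dev/null; python3 m.py
```

```text
t 26.125 pos [663.6426  -5.9131  89.674 ] ydeg 48.21 q6 -0.8684 tool F [ 2.6025  0.3726 -6.002 ] M [0.0355 0.3172 0.0327] tau6 0.054 29.43771076222274
t 26.5 pos [663.6519  -5.8965  89.725 ] ydeg 45.51 q6 -0.8212 tool F [ 2.5104  0.1632 -6.4062] M [0.032  0.3653 0.0284] tau6 0.054 29.30419876986151
t 26.875 pos [663.6376  -5.8967  89.6834] ydeg 42.81 q6 -0.7741 tool F [ 1.1885  0.4488 -5.5641] M [0.0893 0.3519 0.0549] tau6 0.054 29.282254271510833
```

```bash
python3 -m inch '[[0,0,0,0,0,0.03,1],[0,0,0,0,0,0.06,1],[0,0,0,0,0,0.06,1]]'>/dev/null; python3 m.py
python3 -m inch '[[0,0,0,0,0,0.03,1],[0,0,0,0,0,0.06,1],[0,0,0,0,0,0.06,1]]'>/dev/null; python3 m.py
python3 -m inch '[[0,0,0,0,0,0.03,1],[0,0,0,0,0,0.06,1],[0,0,0,0,0,0.06,1]]'>/dev/null; python3 m.py
```

```text
t 27.25 pos [663.6365  -5.9063  89.7341] ydeg 40.11 q6 -0.7270 tool F [ 1.4237  1.0822 -5.0267] M [0.1113 0.3255 0.0425] tau6 0.054 29.71455056822172
t 27.625 pos [663.613   -5.9293  89.7078] ydeg 37.42 q6 -0.6800 tool F [ 2.1843  1.0056 -5.7401] M [0.1403 0.3606 0.0395] tau6 0.089 29.281968325162318
t 28.0 pos [663.6481  -5.9462  89.7138] ydeg 34.73 q6 -0.6329 tool F [ 2.5697 -1.5251 -4.7737] M [ 0.1118  0.3371 -0.0199] tau6 0.141 29.396080903381023
```

Seating has begun (0.089, then 0.141 N m). Two smaller steps should reach about 0.2.

```bash
python3 -m inch '[[0,0,0,0,0,0.02,1],[0,0,0,0,0,0.04,1],[0,0,0,0,0,0.04,1]]'>/dev/null; python3 m.py
python3 -m inch '[[0,0,0,0,0,0.015,1],[0,0,0,0,0,0.03,1],[0,0,0,0,0,0.03,1]]'>/dev/null; python3 m.py
python3 -m inch '[[0,0,0,0,0,0,1]]'>/dev/null; python3 m.py
python3 -m inch '[[0,0,0,0,0,0,1]]'>/dev/null; python3 m.py
```

```text
t 28.375 pos [663.6002  -5.9385  89.667 ] ydeg 32.94 q6 -0.6016 tool F [ 2.4938 -0.4006 -4.7714] M [ 0.1309  0.2983 -0.0866] tau6 0.153 29.525148020343046
t 28.75 pos [663.6309  -5.9115  89.6987] ydeg 31.60 q6 -0.5782 tool F [ 1.8319 -0.1299 -6.201 ] M [ 0.0746  0.3267 -0.1075] tau6 0.173 29.269676091003493
t 28.875 pos [663.6023  -5.923   89.6834] ydeg 31.60 q6 -0.5783 tool F [ 1.908  -0.5981 -5.3036] M [ 0.2046  0.3727 -0.1265] tau6 0.126 29.378160137209715
t 29.0 pos [663.6081  -5.9268  89.7163] ydeg 31.60 q6 -0.5783 tool F [ 2.0484  0.508  -5.8016] M [ 0.1176  0.3338 -0.1476] tau6 0.125 29.311951774238665
```

Estimates from angle past onset (~0.125 rad) and from the moment change put it at 0.16–0.20 N m. One tiny step more puts it safely mid-band.

```bash
python3 -m inch '[[0,0,0,0,0,0.015,1],[0,0,0,0,0,0.025,1],[0,0,0,0,0,0.025,1]]'>/dev/null; python3 m.py
python3 - <<'E'
from h import *
a=[]
for i in range(8):
    ctrl.get_image("wrist");a.append(-ctrl.get_obs()["moment"][2])
print(np.mean(a),np.std(a))
E
python3 m.py
```

```text
t 29.375 pos [663.6069  -5.93    89.7046] ydeg 30.48 q6 -0.5586 tool F [ 2.9542 -0.7082 -5.3446] M [ 0.1661  0.3005 -0.2003] tau6 0.188 29.642805283354107
-0.14751082034342422 0.016394687527601443
t 29.775 pos [663.6035  -5.9197  89.6758] ydeg 30.48 q6 -0.5587 tool F [ 2.5375 -0.4521 -5.5749] M [ 0.1257  0.3217 -0.1335] tau6 0.157 29.34100419664486
```

All estimates (0.16–0.23 N m) lie within snug. Release, rise and verify.

```bash
python3 -m inch '[[0,0,0,0,0,0,0.2],[0,0,0,0,0,0,0],[0,0,0,0,0,0,0],[0,0,0,0,0,0,0]]'
python3 -m inch '[[0,0,-0.15,0,0,0,0],[0,0,-0.4,0,0,0,0],[0,0,-0.8,0,0,0,0],[0,0,-0.9,0,0,0,0]]'
python3 -m inch '[[0.2,0.3,-0.3,0,0,0,0],[0.5,0.6,-0.3,0,0,0,0],[0.9,0.9,-0.3,0,0,0,0],[0.9,0.9,-0.3,0,0,0,0],[0.9,0.9,-0.3,0,0,0,0]]'
python3 - <<'E'
from h import *
im=ctrl.get_image("top");w=ctrl.get_image("side")
b=cv2.resize(im[90:260,100:560],None,fx=1.7,fy=1.7);a=cv2.resize(w[150:300,200:400],None,fx=2,fy=2)
p=np.zeros((b.shape[0]+300,b.shape[1],3),np.uint8);p[:b.shape[0]]=b;p[b.shape[0]:,:400]=a
cv2.imwrite("pics/t4.png",p[:,:,::-1])
E
```

```text
t: 30.28
ee_pos: [663.3, -5.9, 89.0]
orientation: [1.56, 2.727, 0.001]
ft_force: [0.6, 0.9, -0.3]
width: 43.9
grasp_force: 0.0
t: 30.78
ee_pos: [665.5, -5.9, 228.7]
orientation: [1.556, 2.721, 0.006]
ft_force: [-0.5, 0.2, -0.2]
width: 43.8
grasp_force: 0.0
t: 31.4
ee_pos: [710.6, 179.9, 268.1]
orientation: [-1.557, -2.728, 0.001]
ft_force: [-0.2, -0.7, -0.3]
width: 44.2
grasp_force: 0.0
```

View pics/t4.png

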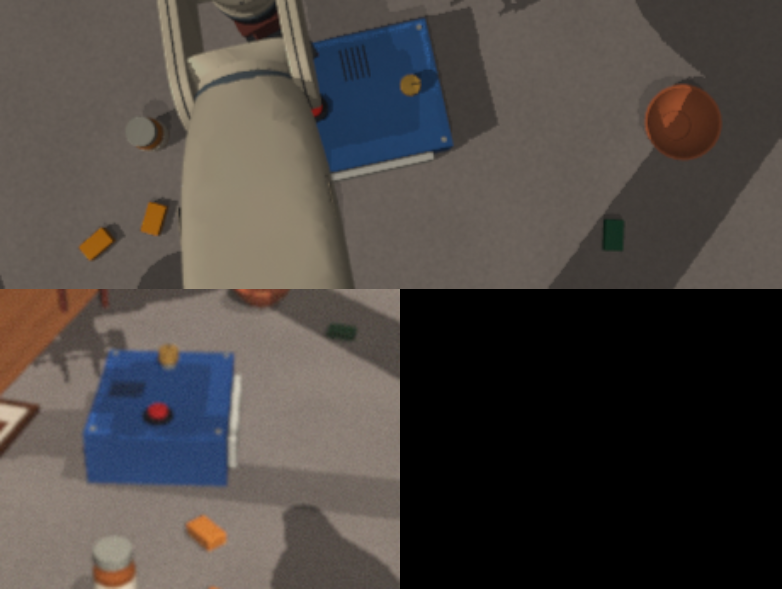

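The tray plate is home at (383,166). The screw line has turned clockwise, and the jar, green stone and bowl are undisturbed. Handing in.

```bash
python3 -c "
from workcell import ctrl
print(ctrl.close_job())"
```

```text
the job is handed in; nothing more can be done
None
```

The job is handed in at about 31.5 s: the tray popped out, the amber stone was laid flat in it, the tray was pushed home and stays in, and the thumbscrew was turned snug (about 0.16–0.23 N m by my estimates); the judge's verdict was not shown.

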